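# Clamp the tin in the bench shaker, then release the interlocked selector to run

### The arm

A 6-joint arm with a two-finger parallel gripper is mounted at the origin on a cart in front of the work surface, level with it; the furniture and walls round the work are solid. World frame = base frame: x ahead of the robot, y to its left, z up, the work surface at z = 0. Lengths are in mm, angles in rad, forces in N, time in s.
With the tool pointing down it reaches from about 350 to 875 mm from the base axis. Payload 4.2 kg.
Tool frame: the origin (TCP) lies midway between the tips of the shut fingers; the grasp point (between the pads) lies 19 mm behind it; z points along the fingers, y is the direction in which the jaws open and shut (so a half turn about z gives the same grasp; the last joint's range is limited). The gripper opens to 87 mm and grips with 3 to 60 N. Pads are 19 mm wide; open, the fingers measure 117 mm over their backs; the gripper's body (75 mm by 190 mm) begins 51 mm behind the grasp point.
Start: joints at [-1.049, 0.385, 0.008, 0, -1.194, -0.259], TCP at [162.383, -603.516, 222.55] pointing down, gripper open.
Joint ranges: [-3.14, 3.14], [-1.21, 2.06], [-1.07, 1.41], [-3.16, 2.05], [-2.99, -0.16], [-3.1, 3.1]. Speed limits (rad/s): [2.79, 2.79, 3.14, 3.14, 3.14, 3.14].

### API

Orientations are given as a unit quaternion [x, y, z, w].
In Python, from station import ctrl, optics, job, models gives the robot as it stands.
- The arm moves only by the shell command python3 -m jog 'ROWS'. ROWS is text: rows parted by semicolons, each of 7 numbers parted by spaces: the turn, a rotation vector about the tool's x, y, z in rad, then the shift along the tool's x, y, z in cm, then the finger opening in cm, from 0 to 8.7. In form: rx ry rz tx ty tz gripper; .... A call has 1 to 5 rows; each row shifts and turns the commanded pose from where the row before left it, along the tool's axes as they then stand; what a row does not reach is not made up. A row lasts 1/12 s, in which the tool goes at most 41.7 mm and 7.16 degrees, less where a joint would pass 70% of its speed; a pose out of reach is approached as far as the arm can. A call is refused whole if a number of a shift passes 4.17 or a number of a turn 0.125, either way. A call with a gripper value outside its range is refused whole. The fingers move at their own pace and stop on an object; the grip force is fixed at half the most. Time passes only in rows, so rows that do not move let the fingers close. It gives the time, the measured TCP pose, the force and the opening at its end, in the units of the state.
- ctrl.state(): the state, without advancing time (a new reading comes with each control period).
- optics.snapshot(name): name is "scene" or "top" or "wrist"; returns a dict with "pixels" (480x640x3 uint8, blue, green, red), "z_map" (480x640 float32, mm along the optical axis (not along the pixel's ray), 0 where there is no reading), "camera_matrix" (3x3 intrinsics, pixels), "R" (3x3) and "t" (3): a world point X has camera coordinates R X + t; the wrist camera has in their place "hand_eye" (4x4, takes a point from camera to tool coordinates, whose origin is the TCP and whose axes are the flange's). Camera axes: x right, y down, z forward; pixel columns grow to the right and rows downward; lengths in mm; the calibration is good to about 2 mm. A picture is of the moment at which its call begins: read the wrist's pose just before it.
- job.finish_job(): hands the job in, once; it reports no verdict.
Trained networks look in a picture, given as the dict that the camera call returned (one of the last four; its "shot" number tells which), for a name from the list of things; names that differ only in an ending like _2 or _b are one class to them, and where a whole thing is asked for, a point or a joint stands for the part that bears it (a point fixed in the world has none). Each returns a list of dicts, best first, with "score" (0 to 1); they miss things now and then, are a little off and sometimes report something else, mostly with a low value. They report only what shows in the picture. A call takes as long as a camera call. They do not tell look-alikes from the thing itself.
- models.masks_of(picture, name): "mask" (480x640 bool, what is visible of it) and "xy" ([column, row] in pixels, amid what is visible of it).
The state is a dict: "time_s": time; "qpos": joint angles; "joint_vel": joint speeds; "joint_torque": joint torques, N m; "position": TCP position; "tool_rot": TCP orientation; "contact_force": force on the tool from outside, world axes, zero at the start; "torque": the same for the moment, N m; "finger_gap": finger opening in mm.
Only numpy, scipy, OpenCV 4.12 (cv2) and the standard library are available. Lean on these libraries where they do the work, as an engineer would, in place of code of your own. Each camera call takes 0.05 s, during which the arm holds its last target.

### The job

Get the bench shaker ready to run: turn its clamp lever clockwise until the paint tin is firmly held and the sprung pan under it has gone down, but without crushing the tin, then turn the selector knob clockwise from its red mark fully round to its green mark. The selector stays locked until the clamp is tight enough, so do not force it; feel for it, leave the clamp tight and disturb nothing else on the bench.

Things in the scene. Friction and masses are not known exactly. Their poses are not given: they have to be found in the camera images.
- shaker: Grey bench tin shaker, fixed: housing 186 (x) x 300 (y) mm, dark deck 70 mm high. Origin under its centre; x to its back, y to its left seen from the robot, z up. The clamp stands at x +10, y -60 mm: a sprung pan with the tin, a column behind it and an arm over it, top 245 mm high. The selector stands at x -30, y +105 mm.
- clamp_lever (a joint): Clamp lever above the tin, rad: 0 = open, grows clockwise seen from above, up to 2.3. Turns about the vertical through clamp_axis, drives the pad down 14 mm per rad and stays where it is left. The pad's foot is screwed in or out by a varying amount, so it meets the tin anywhere between 0.25 and 1.75 rad.
- clamp_axis (a point): Point on the lever's vertical axis, at the height of the middle of its grip (294.5 mm above the bench).
- lever_grip (a point): Middle of the lever's upright black grip: a post 19 mm thick (23 at its top) that revolves freely, from 30 mm below to 23 mm above this point, 85 mm from the axis; the lever's flat arm is just below. Turning needs about 7 N here until the pad touches, 11 N when the selector comes free, 12.5 N when the pan is right down, then rises steeply; 18 N crushes the tin.
- spindle: Steel clamp spindle with the round rubber pad (42 mm) at its foot, above the tin; moves straight down as the lever turns. Origin on its axis, 23 mm above the pad's underside, give or take 10. Pad force on the tin: about 23 N when the selector comes free (0.18 rad of lever after touching), 33 N with the pan right down (0.29 rad after touching), over 70 N crushes the tin.
- tin: White lever-lid sample tin, 68 mm across, 72 mm high, origin at the centre of its underside, z up. It stands loose on the shaker's round aluminium pan (84 mm across), whose top is 86 mm above the bench and which sinks up to 4 mm on its spring as the tin is clamped.
- selector (a joint): Selector knob, rad: 0 = off (white line at the red dot, towards the robot), grows clockwise seen from above, end stop 1.05 = run (green dot). Turns about the vertical through selector_grip with 0.06 N m of friction. More than about 0.8 N m on it while it is locked is forcing it (30 N on the tooth).
- selector_grip (a point): On the selector's axis, in the knob's bar grip. The bar is 44 mm long (along the shaker's x at joint value 0, turning with the knob), 12 mm thick, from 18 mm below to 14 mm above this point; under it is a round flange, 40 mm across, its top 16 mm below this point.
- selector_knob: The selector knob with the steel stop arm under it (34 mm, opposite to the white line). Origin on its axis, 83.5 mm above the bench. A flat steel bar with a yellow tooth runs here from the sprung pan: while the pan is up the tooth stops the arm after about 0.06 rad; with the pan 2.5 mm or more down the tooth is clear of it.
- tin_blue: Bystander: blue sample tin, 59 mm across, 56 mm high, origin under its centre.
- tin_red: Bystander: red sample tin, 55 mm across, 50 mm high, origin under its centre.
- cup: Bystander: steel pouring cup, 65 x 94 x 62 mm, origin under its centre.
- brush: Bystander: flat paint brush with blue handle, 194 mm long, lying.
- timer: Bystander: white bench timer with red dial, 51 x 62 x 62 mm, origin under its centre.
- calculator: Bystander: pocket calculator lying, 122 x 68 x 13 mm.
- wash_bottle: Bystander: white wash bottle with red cap and bent spout, 58 x 81 mm, 186 mm high, origin under its centre.
- mouse: Bystander: computer mouse, 110 x 62 x 45 mm.
Not all that is in view belongs to the job. Leave any turquoise look-alike of the tin alone.

How it is judged:
By the outcome, as a careful person would: the job done as asked, in the order asked, and still so for the second after the job is handed in, with the robot touching nothing.
It also fails if it takes over 67 s, if anything falls off the work surface, if the arm or the gripper's body presses on something with over 40 N, if the wrist force passes 120 N, or if a joint passes its speed limit or range.

## Working session

There is one attempt and no reset: what is moved stays moved. The work goes in short steps, Python scripts to look and compute and a shell command to move; the robot and the scene stay as the last step left them, time stands still between calls to the robot, and variables do not carry over. Pictures are saved under pics/ and viewed, and the job is handed in when it is done.

```bash
ls; mkdir -p pics
cat > h.py <<'E'
import numpy as np,cv2
from station import ctrl,optics,job,models
from scipy.spatial.transform import Rotation as Ro
def save(p,n): cv2.imwrite('pics/'+n+'.png',p['pixels'])
def world(p,uv,z=None,st=None):
    K=np.array(p['camera_matrix']);u,v=uv
    d=p['z_map'][int(round(v)),int(round(u))] if z is None else z
    return cam2w(p,np.linalg.inv(K)@np.array([u,v,1])*d,st)
def Rt(p,st=None):
    if 'hand_eye' in p:
        T=np.eye(4);T[:3,:3]=Ro.from_quat(st['tool_rot']).as_matrix();T[:3,3]=st['position']
        M=T@np.array(p['hand_eye']);R=M[:3,:3].T;return R,-R@M[:3,3]
    return np.array(p['R']),np.array(p['t']).ravel()
def cam2w(p,c,st=None):
    R,t=Rt(p,st);return R.T@(c-t)
def proj(p,X,st=None):
    R,t=Rt(p,st);c=np.array(p['camera_matrix'])@(R@np.asarray(X,float)+t);return c[:2]/c[2]
def cloud(p,st=None,mask=None):
    R,t=Rt(p,st);K=np.array(p['camera_matrix']);z=p['z_map']
    v,u=np.nonzero((z>0) if mask is None else (z>0)&mask)
    c=(np.linalg.inv(K)@np.stack([u,v,np.ones_like(u)]))*z[v,u]
    return (R.T@(c-t[:,None])).T,u,v
E
python3 - <<'E'
from h import *
s=ctrl.state();print(s)
for n in ['scene','top','wrist']:
    p=optics.snapshot(n);save(p,n+'0')
    R,t=Rt(p,s);print(n,-R.T@t,R[2])
    for o in ['shaker','clamp_lever','lever_grip','selector_knob','tin','spindle']:
        for m in models.masks_of(p,o)[:2]:
            mk=m['mask'];c,_,_=cloud(p,s,mk);print(o,round(m['score'],2),m['xy'],mk.sum(),np.median(c,0).round() if len(c) else None)
E
```

```text
pics
{'time_s': 0.0, 'qpos': array([-1.04938427e+00,  3.85561700e-01,  6.61067722e-03, -5.09969253e-04,
       -1.19403740e+00, -2.58569598e-01]), 'joint_vel': array([-0.00055314, -0.00036529, -0.00082008,  0.00022142,  0.0012742 ,
        0.00241547]), 'joint_torque': array([-7.39730676e-04, -3.90670788e+01,  1.87400258e+01,  4.21977729e+00,
        1.09574132e-02, -1.86398493e-04]), 'position': array([ 162.22701469, -602.93386883,  221.44897258]), 'tool_rot': array([-1.30949906e-01,  9.91388352e-01,  1.10384950e-03, -1.97493153e-04]), 'contact_force': array([ 0.12877336, -0.31344721, -0.19489369]), 'torque': array([-0.0170113 ,  0.03861683,  0.02096131]), 'finger_gap': 86.99781029809535}
scene [ -75.64090098  857.39159474 1362.19165574] [ 0.431804   -0.51190472 -0.74262969]
shaker 0.84 [308.6, 318.9] 6741 [507. 210.  71.]
shaker 0.27 [329.3, 256.9] 345 [526. 112. 266.]
clamp_lever 0.65 [328.5, 253.9] 301 [525. 108. 266.]
lever_grip 0.21 [343.5, 363.8] 399 [356. 253.   9.]
selector_knob 0.74 [300.5, 343.1] 175 [472. 313. 108.]
tin 0.77 [318.1, 295.7] 481 [514. 167. 142.]
spindle 0.62 [292.8, 405.2] 529 [381. 446.  52.]
spindle 0.55 [318.1, 280.9] 112 [521. 155. 176.]
top [ 455.19999046   41.50510994 1659.168911  ] [ 0.10624495  0.00584561 -0.9943228 ]
shaker 0.77 [271.1, 282.2] 6684 [512. 202.  73.]
clamp_lever 0.63 [298.9, 268.6] 359 [527. 119. 267.]
clamp_lever 0.52 [351.8, 246.9] 369 [604. -23. 118.]
lever_grip 0.6 [324.5, 271.4] 67 [529.  58. 317.]
selector_knob 0.73 [236.3, 291.6] 185 [474. 301. 104.]
tin 0.92 [378.0, 166.7] 520 [ 842. -109.   71.]
tin 0.55 [295.6, 283.2] 173 [508. 133. 158.]
spindle 0.27 [353.7, 249.6] 364 [603. -25. 119.]
wrist [  86.94822774 -624.72766953  384.43040011] [ 0.27170721  0.07556445 -0.95940878]
```

Run:
```python
import cv2
for n,(x,y,w,h) in {'scene0':(200,180,240,200),'top0':(180,180,240,180)}.items():
    i=cv2.imread(f'pics/{n}.png')[y:y+h,x:x+w];cv2.imwrite(f'pics/{n}c.png',cv2.resize(i,None,fx=3.3,fy=3.0 if 0 else 3.3,interpolation=2)[:600,:800])
```

```text
(no output)
```

View pics/scene0.png

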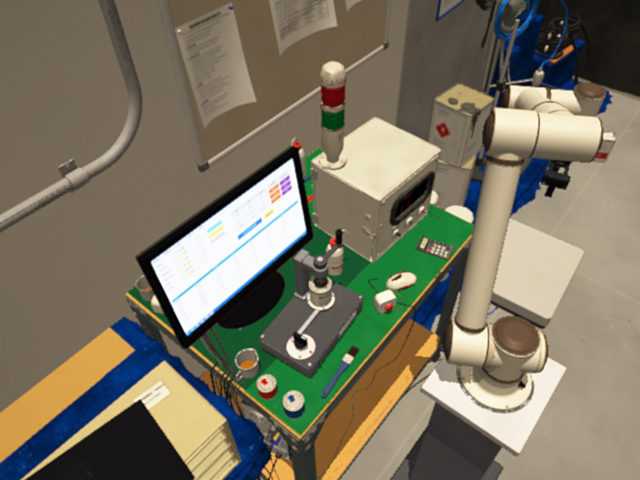

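View pics/top0.png

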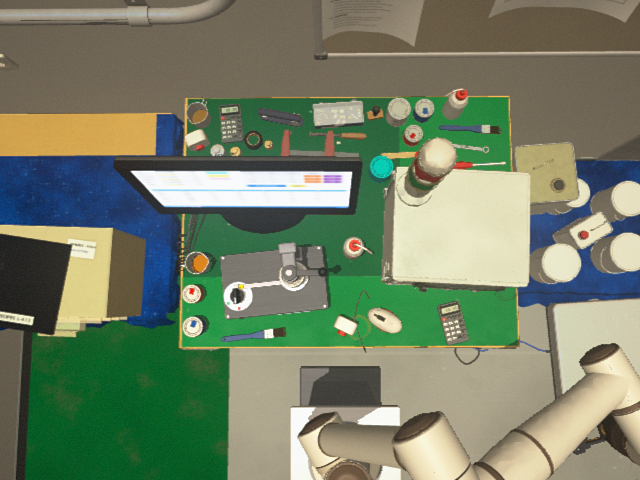

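```bash
sleep 1
```

```text
(no output)
```

View pics/scene0c.png

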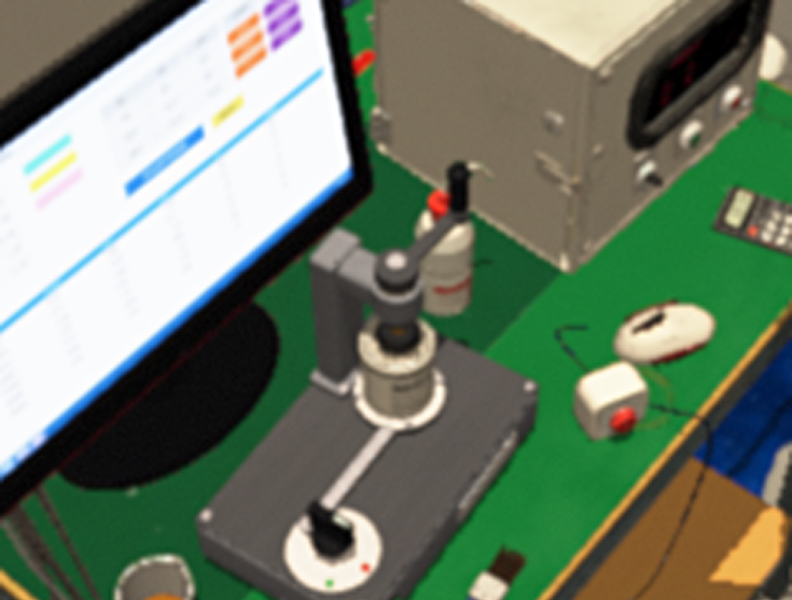

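View pics/top0c.png

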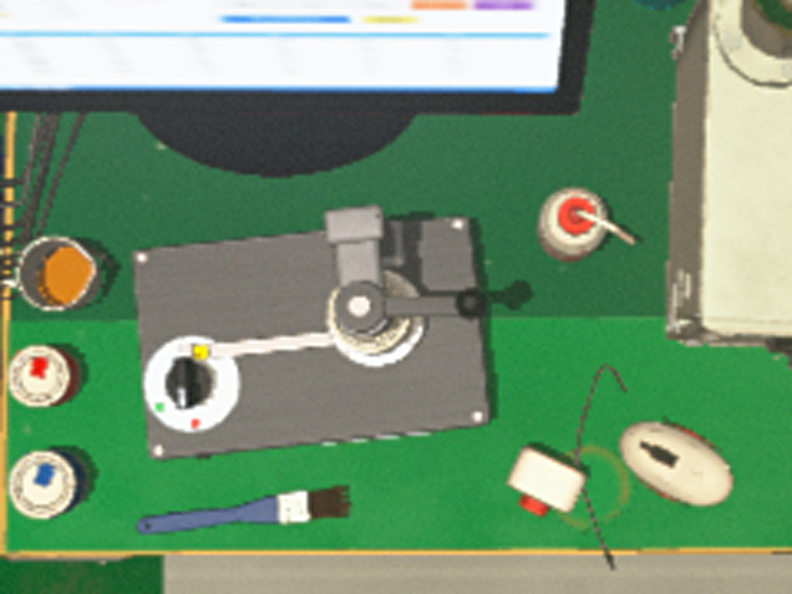

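The scene view shows the shaker, with its lever at crop (455,190). In the top crop the axis is at about (360,305), the grip at (468,303) and the selector at (188,383). Next I measure the pose.

Run:
```python
from h import *
for n in ['top','scene']:
    p=optics.snapshot(n)
    c,u,v=cloud(p)
    near=(abs(c[:,0]-510)<170)&(abs(c[:,1]-200)<220)
    d=c[near&(abs(c[:,2]-71)<6)]
    r=cv2.minAreaRect(d[:,:2].astype(np.float32));print(n,r,np.median(d[:,2]))
    g=c[near&(c[:,2]>298)];print('grip top',len(g),g.mean(0),g.max(0),g.min(0))
    g=c[near&(c[:,2]>255)&(c[:,2]<290)];print('hub..',len(g),g.mean(0))
    b=cv2.boxPoints(r);print(b)
    k=c[near&(c[:,2]>95)&(c[:,2]<125)&(c[:,1]>250)];print('knob',len(k),k.mean(0),k.max(0))
    pan=c[near&(abs(c[:,2]-86)<4)&(c[:,1]<220)];print('pan',len(pan),np.median(pan[:,2]))
    for nm in ['tin_blue','tin_red','cup','brush','timer','mouse','wash_bottle']:
        for m in models.masks_of(p,nm)[:1]:
            q,_,_=cloud(p,None,m['mask']); print(nm,round(m['score'],2),np.median(q,0).round())
```

```text
top ((489.0242614746094, 199.26817321777344), (255.30201721191406, 434.415283203125), 0.3516331911087036) 71.26467220175313
grip top 67 [527.91841356  59.64134438 316.60194273] [539.10603719  70.14946152 324.56157409] [517.12944718  50.42911989 305.15543776]
hub.. 319 [529.02287062 125.11738172 265.72583979]
[[360.0426   415.68832 ]
 [362.70868  -18.718788]
 [618.0059   -17.151978]
 [615.33984  417.25513 ]]
knob 102 [472.70405298 301.9744037  105.10933522] [494.02019364 322.73552817 124.6754553 ]
pan 156 85.7949820164011
tin_blue 0.56 [387. 433.  55.]
tin_red 0.78 [479. 439.  49.]
brush 0.82 [358. 248.  11.]
timer 0.51 [385.  -1.  61.]
wash_bottle 0.91 [604. -25. 118.]
scene ((489.906005859375, 193.89637756347656), (253.2322540283203, 423.8586730957031), 0.5644612908363342) 70.03197493619669
grip top 56 [526.48532427  66.08415021 311.43909273] [536.55225178  74.95760225 320.4294973 ] [519.41792503  53.41070418 298.59435363]
hub.. 277 [526.84363466 119.38655324 265.48823811]
[[361.2082   404.56805 ]
 [365.38385  -19.270039]
 [618.6038   -16.7753  ]
 [614.42816  407.0628  ]]
knob 123 [470.25760153 314.19652288 107.00930064] [498.91187222 328.20115861 124.32759787]
pan 194 85.84549633017083
tin_blue 0.83 [379. 447.  53.]
tin_red 0.63 [474. 452.  47.]
cup 0.9 [579. 428.  30.]
brush 0.8 [356. 256.   9.]
timer 0.56 [382.  13.  53.]
mouse 0.9 [ 398. -105.   22.]
wash_bottle 0.85 [593.  -8.  72.]
```

Run:
```python
from h import *
for n in ['top','scene']:
    p=optics.snapshot(n)
    m=models.masks_of(p,'shaker')[0]['mask']
    c,u,v=cloud(p,None,cv2.dilate(m.astype(np.uint8),np.ones((3,3)))>0)
    d=c[(abs(c[:,2]-70.5)<3)]
    r=cv2.minAreaRect(d[:,:2].astype(np.float32));print(n,r)
    print(cv2.boxPoints(r).round())
    # best fit rect by IoU-like: maximize in(186x300) count
    from scipy.optimize import differential_evolution as DE
    def f(a):
        cs,sn=np.cos(a[2]),np.sin(a[2]);q=d[:,:2]-a[:2];x=q@[cs,sn];y=q@[-sn,cs]
        ex=np.maximum(abs(x)-93,0);ey=np.maximum(abs(y)-150,0);return np.minimum(ex+ey,8).sum()
    s=DE(f,[(480,540),(170,230),(-.3,.3)],seed=0,tol=1e-8);a=s.x;print(a,s.fun,len(d))
    cs,sn=np.cos(a[2]),np.sin(a[2])
    for nm,X in {'axis':(10,-60),'sel':(-30,105)}.items(): print(nm,a[0]+cs*X[0]-sn*X[1],a[1]+sn*X[0]+cs*X[1])
    ms=models.masks_of(p,'selector_knob')[0];q,_,_=cloud(p,None,ms['mask']);q=q[q[:,2]>109];print('sel top',q.mean(0),len(q),cv2.minAreaRect(q[:,:2].astype(np.float32)))
```

```text
top ((513.0752563476562, 202.5016326904297), (183.59486389160156, 297.1037292480469), 5.516040802001953)
[[407. 342.]
 [436.  46.]
 [619.  63.]
 [590. 359.]]
[5.13478203e+02 2.02895440e+02 9.94793731e-02] 0.0 2873
axis 529.3876859731134 144.185233034658
sel 473.19840847570646 304.39685899956544
sel top [472.58281855 302.97332845 125.83831474] 84 ((472.62677001953125, 304.00787353515625), (42.29337692260742, 13.467103958129883), 7.17034912109375)
scene ((531.238525390625, 109.54278564453125), (210.680419921875, 509.0101318359375), 11.66740608215332)
[[ 377.  337.]
 [ 480. -161.]
 [ 686. -118.]
 [ 583.  380.]]
[5.11962976e+02 2.07292769e+02 9.85533050e-02] 56.71006312935624 2628
axis 527.8180817496963 148.5678542826267
sel 471.77719520126766 308.83144663867665
sel top [469.15900713 309.85326669 122.53874064] 88 ((471.0408935546875, 310.0033264160156), (42.2429084777832, 17.056106567382812), 3.8561007976531982)
```

Run:
```python
from h import *
p=optics.snapshot('top');c,u,v=cloud(p)
for lo,hi,nm in [(150,330,'mid'),(330,700,'high')]:
  for y0 in range(-500,500,50):
    s=c[(c[:,2]>lo)&(c[:,2]<hi)&(c[:,1]>=y0)&(c[:,1]<y0+50)&(c[:,0]>330)&(c[:,0]<1000)]
    if len(s): print(nm,y0,'minx',s[:,0].min().round(),'zmax',s[:,2].max().round(), 'zmin',s[:,2].min().round())
s=ctrl.state();R=Ro.from_quat(s['tool_rot']).as_matrix()
print(R.T@(np.array([528,60,400])-s['position']), R.T@(np.array([528,60,450])-s['position']))
```

```text
mid -500 minx 713.0 zmax 327.0 zmin 318.0
mid -450 minx 481.0 zmax 330.0 zmin 176.0
mid -400 minx 482.0 zmax 330.0 zmin 159.0
mid -350 minx 484.0 zmax 330.0 zmin 153.0
mid -300 minx 487.0 zmax 330.0 zmin 155.0
mid -250 minx 490.0 zmax 330.0 zmin 157.0
mid -200 minx 490.0 zmax 330.0 zmin 158.0
mid -150 minx 504.0 zmax 330.0 zmin 150.0
mid -100 minx 586.0 zmax 195.0 zmin 158.0
mid -50 minx 595.0 zmax 330.0 zmin 150.0
mid 0 minx 720.0 zmax 330.0 zmin 150.0
mid 50 minx 517.0 zmax 329.0 zmin 151.0
mid 100 minx 497.0 zmax 330.0 zmin 151.0
mid 150 minx 498.0 zmax 330.0 zmin 150.0
mid 200 minx 724.0 zmax 330.0 zmin 152.0
mid 250 minx 724.0 zmax 330.0 zmin 151.0
mid 300 minx 724.0 zmax 330.0 zmin 150.0
mid 350 minx 725.0 zmax 329.0 zmin 150.0
mid 400 minx 725.0 zmax 330.0 zmin 151.0
mid 450 minx 725.0 zmax 330.0 zmin 150.0
high -500 minx 330.0 zmax 578.0 zmin 502.0
high -450 minx 567.0 zmax 332.0 zmin 330.0
high -400 minx 500.0 zmax 331.0 zmin 330.0
high -350 minx 500.0 zmax 332.0 zmin 330.0
high -300 minx 502.0 zmax 333.0 zmin 330.0
high -250 minx 503.0 zmax 632.0 zmin 330.0
high -200 minx 505.0 zmax 662.0 zmin 330.0
high -150 minx 511.0 zmax 659.0 zmin 330.0
high -50 minx 734.0 zmax 454.0 zmin 331.0
high 0 minx 747.0 zmax 454.0 zmin 331.0
high 50 minx 747.0 zmax 454.0 zmin 330.0
high 100 minx 747.0 zmax 455.0 zmin 330.0
high 150 minx 748.0 zmax 455.0 zmin 330.0
high 200 minx 748.0 zmax 455.0 zmin 331.0
high 250 minx 749.0 zmax 453.0 zmin 330.0
high 300 minx 749.0 zmax 455.0 zmin 330.0
high 350 minx 749.0 zmax 455.0 zmin 330.0
high 400 minx 751.0 zmax 453.0 zmin 331.0
high 450 minx 750.0 zmax 455.0 zmin 330.0
[-525.44946704  545.76518237 -177.46703757] [-525.44926246  545.76303181 -227.46703752]
```

```bash
R="0 0 0 -2.6 2.7 -1.6 8.7"; python3 -m jog '0 0 0 -2.6 2.7 -1.6 8.7;0 0 0 -2.6 2.7 -1.6 8.7;0 0 0 -2.6 2.7 -1.6 8.7;0 0 0 -2.6 2.7 -1.6 8.7;0 0 0 -2.6 2.7 -1.6 8.7'
python3 -m jog '0 0 0 -2.6 2.7 -1.6 8.7;0 0 0 -2.6 2.7 -1.6 8.7;0 0 0 -2.6 2.7 -1.6 8.7;0 0 0 -2.6 2.7 -1.6 8.7;0 0 0 -2.6 2.7 -1.6 8.7'
python3 -m jog '0 0 0 -2.6 2.7 -1.0 8.7;0 0 0 -2.6 2.7 -1.0 8.7;0 0 0 -2.6 2.7 -1.0 8.7;0 0 0 -2.6 2.7 -1.0 8.7;0 0 0 -2.6 2.7 0 8.7'
python3 -m jog '0 0 -0.12 0 0 0 8.7;0 0 -0.12 0 0 0 8.7;0 0 -0.12 0 0 0 8.7;0 0 -0.12 0 0 0 8.7;0 0 -0.12 0 0 0 8.7'
python3 -m jog '0 0 -0.12 0 0 0 8.7;0 0 -0.12 0 0 0 8.7;0 0 -0.12 0 0 0 8.7;0 0 -0.12 0 0 0 8.7;0 0 -0.12 0 0 0 8.7'
cat >> h.py <<'E'
def to(X,st=None):
    st=st or ctrl.state();R=Ro.from_quat(st['tool_rot']).as_matrix();return (R.T@(np.array(X)-st['position'])/10).round(2)
def heads(st=None):
    R=Ro.from_quat((st or ctrl.state())['tool_rot']).as_matrix();return 'x %.1f y %.1f tilt %.3f %.3f'%(np.degrees(np.arctan2(R[1,0],R[0,0])),np.degrees(np.arctan2(R[1,1],R[0,1])),R[0,2],R[1,2])
E
python3 -c "
from h import *
s=ctrl.state();print(s['time_s'],s['position'],s['qpos'],heads(s),to([528,60,420],s))"
```

```text
time_s: 2.62
position: [253.2, -437.9, 303.3]
tool_rot: [-0.131, 0.991, -0.0, 0.0]
contact_force: [0.4, 0.1, 0.6]
finger_gap: 87.1
time_s: 3.03
position: [343.5, -273.5, 383.8]
tool_rot: [-0.131, 0.991, -0.0, 0.001]
contact_force: [0.4, -0.1, -1.1]
finger_gap: 86.5
time_s: 3.45
position: [434.7, -109.5, 425.2]
tool_rot: [-0.131, 0.991, -0.001, 0.003]
contact_force: [0.5, -1.5, 0.5]
finger_gap: 87.0
time_s: 3.87
position: [433.7, -110.9, 422.7]
tool_rot: [-0.421, 0.907, -0.0, 0.0]
contact_force: [0.1, 0.8, 1.3]
finger_gap: 87.4
time_s: 4.28
position: [433.7, -111.1, 422.7]
tool_rot: [-0.67, 0.742, -0.0, 0.0]
contact_force: [0.2, 0.1, 0.1]
finger_gap: 86.9
4.2833 [ 433.65696571 -111.08736124  422.67349203] [ 1.14205790e-01 -6.57554160e-03  2.09442850e-03 -5.79552083e-05
 -1.57913032e+00 -2.16211647e-01] x -95.8 y 174.2 tilt 0.000 0.000 [-17.98  -7.64   0.27]
```

```bash
python3 -m jog '0 0 0 -3.5 -1.5 0 8.7;0 0 0 -3.5 -1.5 0 8.7;0 0 0 -3.5 -1.5 0 8.7;0 0 0 -3.5 -1.5 0 8.7;0 0 0 -3.5 -1.5 0 8.7'
python3 -m jog '0 0 -0.1 0 0 0 8.7;0 0 0 0 0 0 8.7'
python3 - <<'E'
from h import *
s=ctrl.state();p=optics.snapshot('wrist');save(p,'w1');np.savez('w1',**{k:v for k,v in p.items()})
print(s['position'],heads(s))
for o in ['lever_grip','clamp_lever','selector_knob','spindle','tin']:
    for m in models.masks_of(p,o)[:1]:
        q,_,_=cloud(p,s,m['mask']);print(o,round(m['score'],2),m['xy'],m['mask'].sum(),np.median(q,0).round(1))
        if o=='lever_grip':
            t=q[q[:,2]>312];print(len(t),t.mean(0),t.min(0),t.max(0))
c,u,v=cloud(p,s);t=c[(c[:,2]>255)&(c[:,2]<300)&(c[:,0]>480)&(c[:,0]<570)]
print(len(t),t.mean(0),t.min(0),t.max(0))
t=c[(c[:,2]>305)&(c[:,2]<325)&(c[:,0]>480)&(c[:,0]<570)]
print(len(t),t.mean(0),t.min(0),t.max(0))
E
```

```text
time_s: 4.7
position: [527.6, 56.3, 423.0]
tool_rot: [-0.668, 0.744, -0.0, 0.0]
contact_force: [0.7, -0.3, -0.2]
finger_gap: 87.0
time_s: 4.87
position: [527.8, 56.5, 421.3]
tool_rot: [-0.706, 0.708, 0.001, -0.001]
contact_force: [0.2, -0.5, -0.4]
finger_gap: 86.8
[527.81796955  56.52821022 421.30070221] x -90.2 y 179.8 tilt -0.002 -0.001
lever_grip 0.84 [319.7, 238.8] 1035 [528.4  55.3 315.5]
753 [528.144464    58.00904131 316.3608762 ] [517.84083672  48.8110316  312.01529139] [538.37041603  69.30733639 319.81712702]
clamp_lever 0.64 [318.3, 288.7] 3751 [528.4 113.9 266.9]
selector_knob 0.81 [364.4, 389.1] 512 [474.2 300.5 126.7]
spindle 0.62 [312.0, 279.2] 230 [539.2 134.7 174.7]
tin 0.96 [40.7, 36.3] 5209 [ 835.2 -108.7   69.4]
2733 [528.4115646  116.45909308 266.66984067] [509.51970492  48.26393149 255.00717516] [548.04571425 155.99368239 299.61509793]
873 [528.23931889  57.39611868 315.53826918] [517.02313702  47.95462697 306.25524168] [539.16306027  69.30733639 319.81712702]
```

View pics/w1.png

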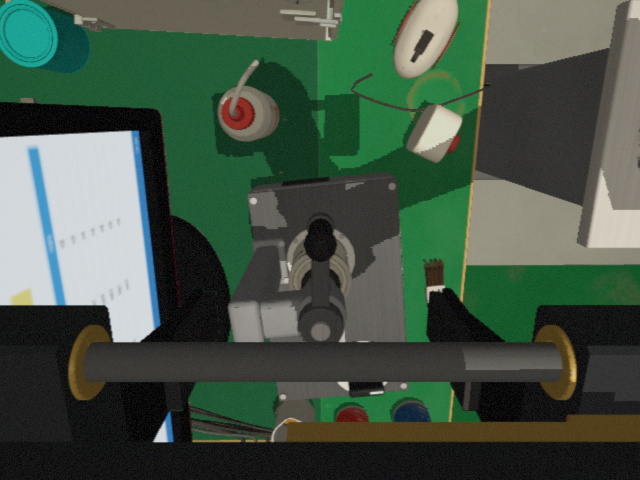

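```bash
python3 -c "
from h import *
print(to([528.2,58.6,278]))"; python3 -m jog '0 0 0 -0.1 0 4 8.7;0 0 0 -0.1 0 4 8.7;0 0 0 0 0 4 8.7;0 0 0 0 0 1.7 8.7;0 0 0 0 0 0.6 8.7'
python3 -c "
from h import *
print(to([528.2,58.6,278]),ctrl.state()['position'])"
```

```text
[-0.47 -0.12 14.53]
time_s: 5.58
position: [524.9, 55.5, 276.0]
tool_rot: [-0.704, 0.711, 0.002, -0.003]
contact_force: [0.0, 0.6, -0.9]
finger_gap: 86.8
[-0.31 -0.32 -0.2 ] [524.94056294  55.50721143 276.00972337]
```

```bash
python3 -m jog '0 0 0 -0.3 -0.25 -0.3 8.7;0 0 0 0 0 0 8.7'; python3 -m jog '0 0 0 0 0 0 3;0 0 0 0 0 0 3;0 0 0 0 0 0 2.4;0 0 0 0 0 0 1.5;0 0 0 0 0 0 1'
python3 -m jog '0 0 0 0 0 0 1;0 0 0 0 0 0 1;0 0 0 0 0 0 1;0 0 0 0 0 0 1'
python3 - <<'E'
from h import *
s=ctrl.state();p=optics.snapshot('wrist');save(p,'w2');print(s['position'],heads(s),s['qpos'])
p=optics.snapshot('top')
E
```

```text
time_s: 5.75
position: [531.4, 59.9, 285.0]
tool_rot: [-0.704, 0.71, -0.001, 0.002]
contact_force: [0.5, 0.5, 1.3]
finger_gap: 87.2
time_s: 6.17
position: [529.8, 59.8, 283.0]
tool_rot: [-0.704, 0.71, -0.0, 0.0]
contact_force: [-0.3, -0.2, -0.1]
finger_gap: 61.5
time_s: 6.5
position: [529.7, 59.8, 282.5]
tool_rot: [-0.704, 0.71, 0.0, -0.0]
contact_force: [0.5, 0.0, -0.5]
finger_gap: 35.7
[529.72047106  59.75945572 282.5118857 ] x -90.5 y 179.5 tilt -0.000 -0.000 [ 4.16796645e-01  1.89143933e-01 -1.15335201e-01  1.73505855e-05
 -1.26647020e+00 -4.24749815e-01]
```

View pics/w2.png

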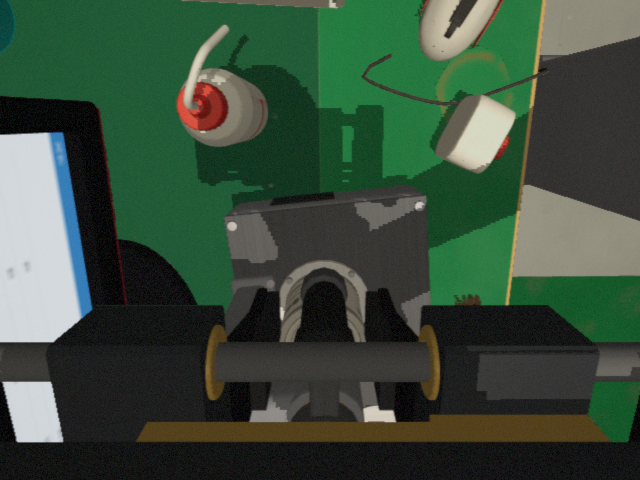

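```bash
python3 -m jog '0 0 0 0 0.1 0.4 1;0 0 0 0 0 0 1;0 0 0 0 0 0 1;0 0 0 0 0 0 1;0 0 0 0 0 0 1'
python3 -m jog '0 0 0 0 0 0 1;0 0 0 0 0 0 1'
```

```text
time_s: 7.02
position: [529.1, 59.9, 278.5]
tool_rot: [-0.704, 0.71, -0.0, 0.0]
contact_force: [1.5, 0.2, -0.4]
finger_gap: 17.9
time_s: 7.18
position: [529.1, 59.9, 278.5]
tool_rot: [-0.704, 0.71, -0.0, 0.0]
contact_force: [3.1, 0.5, -2.1]
finger_gap: 18.2
```

```bash
cat >> h.py <<'E'
AX=np.array([528.8,144.4])
def lev():
    fs=[];
    s=ctrl.state();d=s['position'][:2]-AX;r=np.hypot(*d);a=np.arctan2(d[1],d[0])
    o=d/r;tg=np.array([o[1],-o[0]]) # clockwise tangent
    f=s['contact_force'];x=Ro.from_quat(s['tool_rot']).as_matrix()[:2,0]
    print('t %.2f lever %.3f r %.1f | F on tool: tang %.1f rad %.1f z %.1f | gap %.1f z %.1f | tool lag %.3f q6 %.2f'%(s['time_s'],-np.pi/2-a if a<0 else -np.pi/2-a+2*np.pi,r,f[:2]@tg,f[:2]@o,f[2],s['finger_gap'],s['position'][2],(a-np.arctan2(x[1],x[0])),s['qpos'][5]))
E
python3 -c "from h import *;lev()"
python3 -m jog '0 0 0.05 -0.01 0.425 0 1;0 0 0.05 -0.01 0.425 0 1;0 0 0.05 -0.01 0.425 0 1'
python3 -c "from h import *;lev()"
python3 -m jog '0 0 0 0 0 0 1'
python3 -c "from h import *;lev()"
```

```text
t 7.18 lever -0.003 r 84.5 | F on tool: tang -3.1 rad -0.5 z -2.1 | gap 18.2 z 278.5 | tool lag 0.011 q6 -0.43
time_s: 7.43
position: [517.6, 60.8, 278.6]
tool_rot: [-0.648, 0.762, -0.001, 0.001]
contact_force: [7.4, -1.7, -2.8]
finger_gap: 17.8
t 7.43 lever 0.133 r 84.4 | F on tool: tang -7.5 rad 0.7 z -2.8 | gap 17.8 z 278.6 | tool lag 0.028 q6 -0.59
time_s: 7.52
position: [516.8, 60.9, 278.5]
tool_rot: [-0.649, 0.761, -0.001, 0.001]
contact_force: [5.5, -0.9, -3.4]
finger_gap: 18.0
t 7.52 lever 0.142 r 84.4 | F on tool: tang -5.6 rad 0.1 z -3.4 | gap 18.0 z 278.5 | tool lag 0.017 q6 -0.59
```

```bash
for i in 1; do python3 -m jog '0 0 0.05 -0.01 0.425 0 1;0 0 0.05 -0.01 0.425 0 1' >/dev/null; python3 -c "from h import *;lev()"; python3 -m jog '0 0 0.05 -0.01 0.425 0 1;0 0 0.05 -0.01 0.425 0 1' >/dev/null; python3 -c "from h import *;lev()"; done
```

```text
t 7.68 lever 0.235 r 84.3 | F on tool: tang -6.6 rad 0.8 z -3.1 | gap 18.2 z 278.6 | tool lag 0.026 q6 -0.70
t 7.85 lever 0.338 r 84.3 | F on tool: tang -7.4 rad -0.7 z -4.1 | gap 17.9 z 278.6 | tool lag 0.023 q6 -0.81
```

```bash
python3 -m jog '0 0 0.05 -0.01 0.425 0 1;0 0 0.05 -0.01 0.425 0 1' >/dev/null; python3 -c "from h import *;lev()"; python3 -m jog '0 0 0.05 -0.01 0.425 0 1;0 0 0.05 -0.01 0.425 0 1' >/dev/null; python3 -c "from h import *;lev()
for n in ['scene']:
  p=optics.snapshot(n);save(p,'s1');cv2.imwrite('pics/s1c.png',cv2.resize(p['pixels'][230:330,260:380],None,fx=6,fy=6,interpolation=2))"
```

```text
t 8.02 lever 0.439 r 84.3 | F on tool: tang -7.4 rad -0.7 z -4.2 | gap 18.2 z 278.5 | tool lag 0.021 q6 -0.93
t 8.18 lever 0.541 r 84.3 | F on tool: tang -7.3 rad -1.3 z -3.4 | gap 18.4 z 278.5 | tool lag 0.019 q6 -1.04
```

View pics/s1c.png

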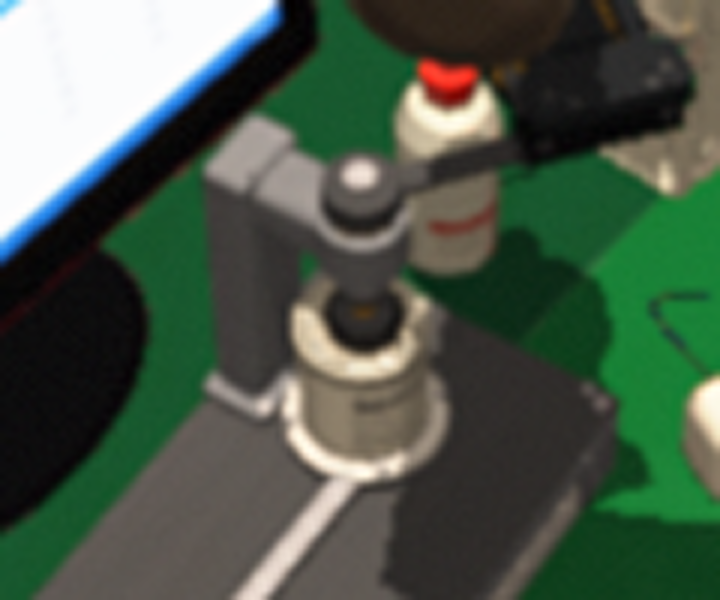

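The scene view shows the pad at about crop (363,315), above or just on the lid. The tangential force is still flat at 7.3 N, so it hasn't touched yet.

```bash
python3 -m jog '0 0 0.05 -0.01 0.425 0 1;0 0 0.05 -0.01 0.425 0 1' >/dev/null; python3 -c "from h import *;lev()"; python3 -m jog '0 0 0.05 -0.01 0.425 0 1;0 0 0.05 -0.01 0.425 0 1' >/dev/null; python3 -c "from h import *;lev()"
```

```text
t 8.40 lever 0.641 r 84.3 | F on tool: tang -7.5 rad -0.8 z -3.8 | gap 18.1 z 278.5 | tool lag 0.019 q6 -1.16
t 8.57 lever 0.738 r 84.3 | F on tool: tang -9.3 rad -1.3 z -3.7 | gap 18.6 z 278.6 | tool lag 0.022 q6 -1.28
```

```bash
python3 -m jog '0 0 0.04 -0.01 0.34 0 1;0 0 0.04 -0.01 0.34 0 1' >/dev/null; python3 -c "from h import *;lev()"
```

```text
t 8.73 lever 0.815 r 84.4 | F on tool: tang -10.8 rad -1.6 z -4.3 | gap 18.2 z 278.6 | tool lag 0.024 q6 -1.37
```

```bash
python3 -m jog '0 0 0.04 -0.01 0.34 0 1;0 0 0.03 -0.01 0.26 0 1' >/dev/null; python3 -c "from h import *;lev()"; python3 -m jog '0 0 0.02 0 0.17 0 1;0 0 0 0 0 0 1' >/dev/null; python3 -c "from h import *;lev()"
```

```text
t 8.90 lever 0.883 r 84.4 | F on tool: tang -11.8 rad -2.9 z -4.9 | gap 18.3 z 278.6 | tool lag 0.026 q6 -1.45
t 9.07 lever 0.904 r 84.4 | F on tool: tang -10.5 rad -2.4 z -4.1 | gap 17.7 z 278.6 | tool lag 0.024 q6 -1.48
```

```bash
python3 -m jog '0 0 0.02 0 0.17 0 1;0 0 0.01 0 0.09 0 1' >/dev/null; python3 -c "from h import *;lev()"; python3 -m jog '0 0 0.01 0 0.09 0 1;0 0 0.01 0 0.09 0 1' >/dev/null; python3 -c "from h import *;lev()"
```

```text
t 9.23 lever 0.929 r 84.4 | F on tool: tang -12.4 rad -3.2 z -5.1 | gap 18.2 z 278.6 | tool lag 0.029 q6 -1.51
t 9.40 lever 0.949 r 84.5 | F on tool: tang -12.6 rad -2.4 z -5.8 | gap 17.8 z 278.6 | tool lag 0.029 q6 -1.53
```

```bash
python3 -m jog '0 0 0.01 0 0.09 0 1;0 0 0.01 0 0.09 0 1' >/dev/null; python3 -c "from h import *;lev()"
```

```text
t 9.57 lever 0.963 r 84.5 | F on tool: tang -16.7 rad -2.5 z -5.6 | gap 18.2 z 278.6 | tool lag 0.035 q6 -1.56
```

```bash
python3 -m jog '0 0 0 0 -0.12 0 1' >/dev/null; python3 -c "from h import *;lev()";python3 -m jog '0 0 0 0 0 0 1' >/dev/null; python3 -c "from h import *;lev()"
python3 - <<'E'
from h import *
p=optics.snapshot('scene');cv2.imwrite('pics/s2c.png',cv2.resize(p['pixels'][230:330,260:380],None,fx=6,fy=6,interpolation=2))
c,u,v=cloud(p)
d=c-np.r_[AX,0];r=np.hypot(d[:,0],d[:,1])
for lo,hi,a,b in [(35,41,75,95),(22,33,140,170)]:
    k=(r>lo)&(r<hi)&(c[:,2]>a)&(c[:,2]<b);print(k.sum(),np.median(c[k,2]))
E
```

```text
t 9.65 lever 0.960 r 84.5 | F on tool: tang -6.5 rad -2.1 z -2.5 | gap 18.1 z 278.5 | tool lag 0.038 q6 -1.56
t 9.73 lever 0.961 r 84.5 | F on tool: tang -10.2 rad -2.1 z -4.1 | gap 18.3 z 278.5 | tool lag 0.037 q6 -1.56
82 83.52188485106866
145 153.57663578808132
```

View pics/s2c.png

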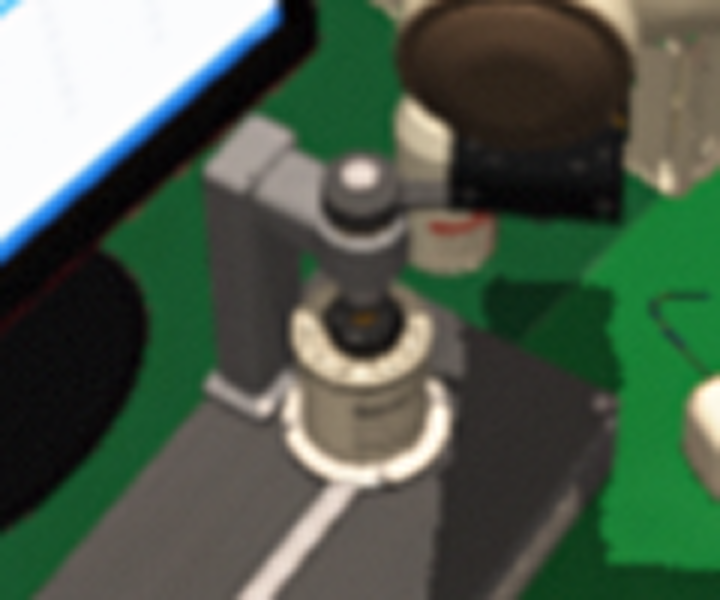

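The pan and the tin have gone down about 4 mm: tin top 153.6 against 158. I'm releasing the lever and lifting.

```bash
python3 -m jog '0 0 0 0 0 0 6;0 0 0 0 0 0 6;0 0 0 0 0 0 6;0 0 0 0 0 0 6;0 0 0 0 0 0 6'
python3 -c "from h import *;lev()"
python3 -m jog '0 0 0 0 0 0 8.7;0 0 0 0 0 -2 8.7;0 0 0 0 0 -3 8.7;0 0 0 0 0 -4 8.7;0 0 0 0 0 -4 8.7'
python3 -c "from h import *;lev();print(ctrl.state()['position'],heads(),to([472.5,230,400]))"
```

```text
time_s: 10.2
position: [458.1, 98.1, 278.6]
tool_rot: [-0.283, 0.959, 0.0, -0.0]
contact_force: [0.3, 0.5, 0.6]
finger_gap: 43.6
t 10.20 lever 0.991 r 84.5 | F on tool: tang 0.3 rad -0.5 z 0.6 | gap 43.6 z 278.6 | tool lag 0.007 q6 -1.56
time_s: 10.62
position: [457.7, 97.7, 409.7]
tool_rot: [-0.283, 0.959, -0.0, -0.001]
contact_force: [2.4, 0.4, -0.1]
finger_gap: 76.9
t 10.62 lever 0.990 r 85.0 | F on tool: tang -1.0 rad -2.2 z -0.1 | gap 76.9 z 409.7 | tool lag 0.008 q6 -1.56
[457.73217518  97.72874647 409.70473378] x -147.2 y 122.8 tilt -0.002 -0.001 [-8.42 10.31  0.96]
```

Run:
```python
from h import *
p=optics.snapshot('top');c,u,v=cloud(p)
g=c[(c[:,2]>306)&(c[:,2]<325)&(abs(c[:,0]-460)<40)&(abs(c[:,1]-95)<40)];print(len(g),g.mean(0) if len(g) else 0)
g=g.mean(0)[:2]-AX if len(g) else AX;print(np.hypot(*g),-np.pi/2-np.arctan2(g[1],g[0]))
cv2.imwrite('pics/t2c.png',cv2.resize(p['pixels'][220:340,210:340],None,fx=5,fy=5,interpolation=2))
s=ctrl.state();p=optics.snapshot('wrist');save(p,'w3')
print(to([472,306,330]))
```

```text
0 0
548.1612901327491 -1.8373683759348993
[-12.08  16.86   8.7 ]
```

View pics/t2c.png

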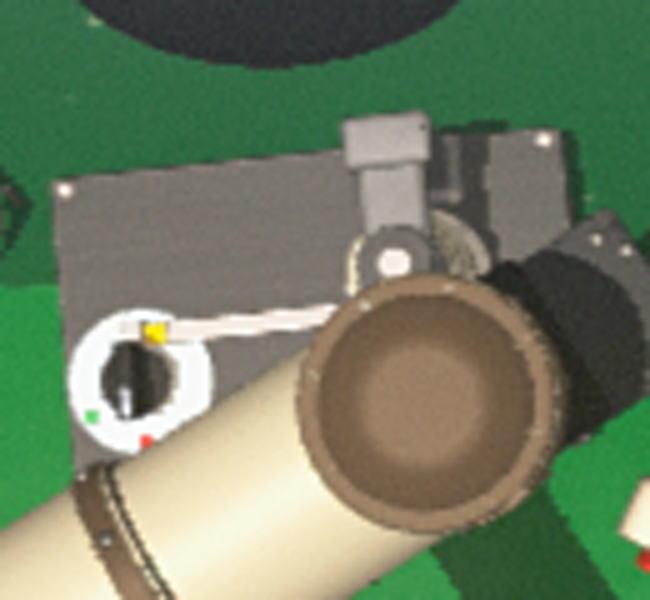

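View pics/w3.png

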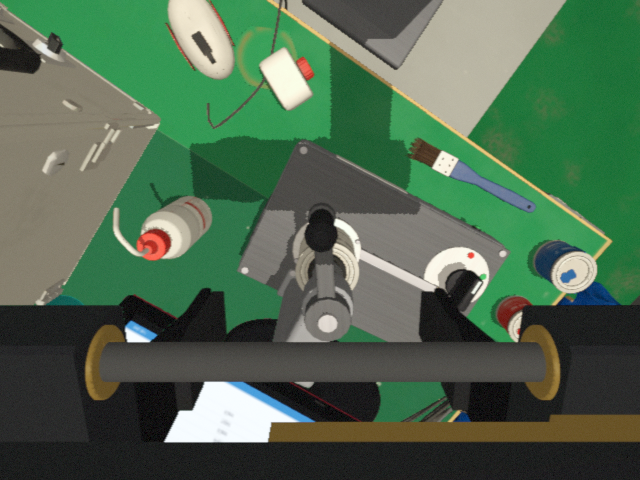

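The wrist view shows the lever still at its clamped angle (grip at 320,232) and the selector knob at (462,290).

```bash
python3 - <<'E'
from h import *
s=ctrl.state();p=optics.snapshot('wrist');c,u,v=cloud(p,s)
g=c[(c[:,2]>306)&(c[:,2]<325)&(abs(c[:,0]-460)<40)&(abs(c[:,1]-95)<40)];g=g[g[:,2]>312].mean(0);print(g)
g=g[:2]-AX;print(np.hypot(*g),-np.pi/2-np.arctan2(g[1],g[0]))
k=c[(c[:,2]>116)&(c[:,2]<135)&(abs(c[:,0]-472)<35)&(abs(c[:,1]-306)<35)];print(len(k),np.median(k,0),cv2.minAreaRect(k[:,:2].astype(np.float32)))
E
python3 -m jog '0 0 0 -2.4 3.3 0 8.7;0 0 0 -2.4 3.3 0 8.7;0 0 0 -2.4 3.3 0 8.7;0 0 0 -2.4 3.3 1.5 8.7;0 0 0 -2.4 3.3 1.5 8.7'
python3 -m jog '0 0 -0.12 0 0 0 8;0 0 -0.12 0 0 0 8;0 0 -0.12 0 0 0 8;0 0 -0.12 0 0 0 8;0 0 -0.12 0 0 0 8'
python3 -m jog '0 0 -0.12 0 0 0 8;0 0 -0.12 0 0 0 8;0 0 -0.12 0 0 0 8;0 0 -0.12 0 0 0 8;0 0 -0.12 0 0 0 8'
python3 -m jog '0 0 -0.12 0 0 0 8;0 0 -0.12 0 0 0 8;0 0 -0.12 0 0 0 8;0 0 -0.12 0 0 0 8;0 0 -0.12 0 0 0 8'
python3 -m jog '0 0 -0.12 0 0 0 8;0 0 -0.12 0 0 0 8;0 0 -0.12 0 0 0 8;0 0 -0.12 0 0 0 8;0 0 -0.12 0 0 0 8'
python3 -c "from h import *;print(ctrl.state()['position'],heads(),ctrl.state()['qpos'],to([472.5,306,330]))"
```

```text
[459.06861661  93.86425263 316.36755758]
86.1181025758658 0.9436715097820114
465 [469.00456605 301.30746051 127.2346404 ] ((470.27685546875, 304.0157165527344), (40.40839385986328, 12.29078483581543), 4.632298469543457)
time_s: 11.18
position: [469.2, 300.2, 379.1]
tool_rot: [-0.283, 0.959, 0.0, 0.0]
contact_force: [1.0, -0.3, 0.4]
finger_gap: 87.0
time_s: 11.6
position: [469.1, 298.4, 378.2]
tool_rot: [-0.556, 0.831, -0.0, -0.002]
contact_force: [-0.2, 0.4, 0.1]
finger_gap: 80.1
time_s: 12.02
position: [469.2, 298.1, 378.3]
tool_rot: [0.777, -0.63, -0.0, 0.001]
contact_force: [0.1, -0.2, -0.7]
finger_gap: 80.0
time_s: 12.43
position: [469.1, 298.1, 378.3]
tool_rot: [0.928, -0.372, -0.001, 0.001]
contact_force: [-1.1, -0.4, -0.0]
finger_gap: 79.9
time_s: 12.85
position: [469.2, 298.1, 378.3]
tool_rot: [0.997, -0.081, -0.001, 0.001]
contact_force: [-0.3, 0.4, 0.2]
finger_gap: 80.1
[469.16645715 298.14723749 378.31221925] x -9.3 y -99.3 tilt -0.002 -0.002 [ 8.57319965e-01  2.00522692e-01  1.30987416e-01 -6.36334786e-04
 -1.50390799e+00  5.50996938e-01] [ 0.21 -0.84  4.83]
```

```bash
python3 -m jog '0 0 -0.12 0 0 2.5 5;0 0 -0.12 0 0 2.5 5;0 0 -0.02 0 0 0 5;0 0 0 0 0 0 5'
python3 - <<'E'
from h import *
s=ctrl.state();p=optics.snapshot('wrist');save(p,'w4');c,u,v=cloud(p,s)
print(s['position'],heads(s))
k=c[(c[:,2]>112)&(c[:,2]<140)&(abs(c[:,0]-472)<40)&(abs(c[:,1]-306)<40)];print(len(k),np.median(k,0),cv2.minAreaRect(k[:,:2].astype(np.float32)),k.min(0),k.max(0))
for m in models.masks_of(p,'selector_knob')[:1]:
    q,_,_=cloud(p,s,m['mask']);q=q[q[:,2]>115];print(m['score'],m['xy'],len(q),cv2.minAreaRect(q[:,:2].astype(np.float32)))
f=c[(c[:,2]>75)&(c[:,2]<110)&(abs(c[:,0]-472)<50)&(abs(c[:,1]-306)<50)];print(np.histogram(f[:,2],bins=14,range=(75,110)))
E
```

```text
time_s: 13.18
position: [469.1, 297.6, 328.1]
tool_rot: [0.999, 0.045, -0.002, 0.002]
contact_force: [0.0, 0.1, 0.8]
finger_gap: 60.9
[469.0824641  297.62628593 328.11131927] x 5.1 y -84.9 tilt -0.003 -0.004
701 [474.70508425 304.47300867 127.88218302] ((472.9930419921875, 304.56756591796875), (43.556697845458984, 11.41385555267334), 5.000397682189941) [451.3386302  297.05501515 112.11334707] [494.95407705 311.81889917 131.00243589]
0.59 [312.3, 197.2] 673 ((473.5304870605469, 304.6133117675781), (42.479061126708984, 11.412819862365723), 4.9910502433776855)
(array([  6, 277, 233, 111,  35, 127,   6,   2, 154, 664,  14,   6,   4,
         7]), array([ 75. ,  77.5,  80. ,  82.5,  85. ,  87.5,  90. ,  92.5,  95. ,
        97.5, 100. , 102.5, 105. , 107.5, 110. ]))
```

View pics/w4.png

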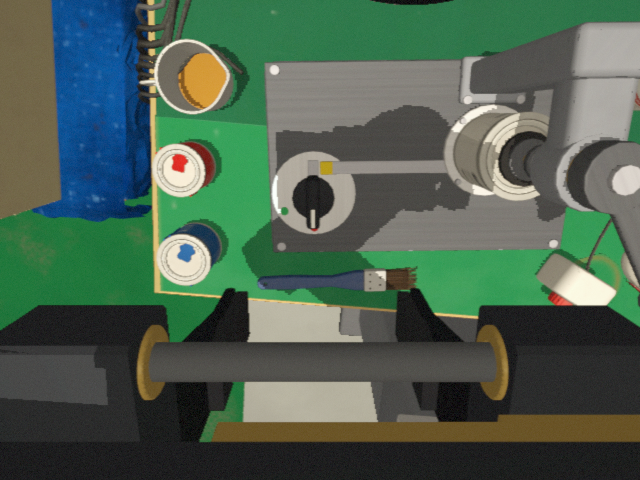

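The view shows the knob bar at (313,197), its line at the red mark, with the arm end at (313,167) beside the yellow tooth at (327,168). I'm descending onto it.

```bash
python3 -c "from h import *;print(to([473.2,304.6,104]))"
python3 -m jog '0 0 0 0.35 -0.7 4 5;0 0 0 0 0 4 5;0 0 0 0 0 4 5;0 0 0 0 0 4 5;0 0 0 0 0 3 5'
python3 -m jog '0 0 0.01 0 0 0 5;0 0 0 0 0 0 5'
python3 -c "from h import *;print(to([473.2,304.6,104]),heads(),ctrl.state()['position'])"
```

```text
[ 0.31 -0.57 22.7 ]
time_s: 13.7
position: [472.4, 305.6, 138.4]
tool_rot: [0.999, 0.045, -0.0, -0.0]
contact_force: [0.0, 0.5, 0.0]
finger_gap: 49.9
time_s: 13.87
position: [473.2, 305.9, 140.3]
tool_rot: [0.999, 0.04, 0.0, 0.001]
contact_force: [0.2, 0.2, 1.2]
finger_gap: 50.0
[-0.02  0.12  3.63] x 4.6 y -85.4 tilt 0.000 -0.001 [473.24381743 305.87126714 140.30605966]
```

```bash
python3 -m jog '0 0 -0.012 0 0.1 2 5;0 0 0 0 0 1.5 5;0 0 0 0 0 0 2.4;0 0 0 0 0 0 2.4;0 0 0 0 0 0 2.4'
python3 -c "from h import *;print(to([473.2,304.6,104]),heads())"
python3 -m jog '0 0 0 0 0 0 0.8;0 0 0 0 0 0 0.8;0 0 0 0 0 0 0.8;0 0 0 0 0 0 0.8;0 0 0 0 0 0 0.8'
python3 -c "from h import *;print(to([473.2,304.6,104]),heads(),ctrl.state()['torque'])"
```

```text
time_s: 14.28
position: [474.3, 306.1, 107.8]
tool_rot: [0.999, 0.047, 0.002, -0.002]
contact_force: [0.8, -0.1, 0.3]
finger_gap: 37.2
[-0.12  0.14  0.38] x 5.4 y -84.6 tilt 0.004 0.004
time_s: 14.7
position: [472.9, 305.8, 105.5]
tool_rot: [0.999, 0.047, 0.001, -0.001]
contact_force: [-1.9, 2.8, 2.6]
finger_gap: 11.8
[0.02 0.12 0.15] x 5.4 y -84.6 tilt 0.001 0.002 [0.89901445 0.84977244 0.00433218]
```

```bash
python3 -m jog '0 0 0 0 0 0 0.8;0 0 0.04 0 0 0 0.8' ; python3 -c "from h import *;s=ctrl.state();print(heads(s),s['torque'],s['contact_force'])"
python3 -m jog '0 0 0.04 0 0 0 0.8' ; python3 -c "from h import *;s=ctrl.state();print(heads(s),s['torque'],s['contact_force'])"
python3 -m jog '0 0 0.03 0 0 0 0.8' ; python3 -c "from h import *;s=ctrl.state();print(heads(s),s['torque'],s['contact_force'])"
```

```text
time_s: 14.87
position: [472.9, 305.8, 105.5]
tool_rot: [1.0, 0.027, 0.001, -0.001]
contact_force: [-2.2, 3.9, 2.9]
finger_gap: 11.9
x 3.1 y -86.9 tilt 0.001 0.002 [1.04712767 0.93595073 0.11255307] [-2.21128031  3.85263289  2.87581917]
time_s: 14.95
position: [472.9, 305.8, 105.5]
tool_rot: [1.0, 0.006, 0.001, -0.001]
contact_force: [-2.9, 3.9, 2.9]
finger_gap: 11.7
x 0.7 y -89.3 tilt 0.001 0.002 [1.09763903 0.93813169 0.05225358] [-2.91593849  3.86643397  2.8747588 ]
time_s: 15.03
position: [472.9, 305.8, 105.5]
tool_rot: [1.0, -0.009, 0.001, -0.001]
contact_force: [-2.8, 3.8, 4.2]
finger_gap: 11.8
x -1.0 y -91.0 tilt 0.001 0.002 [1.08394369 0.9691681  0.08986591] [-2.84877887  3.77129356  4.2321587 ]
```

It's free: past 0.11 rad at about 0.06–0.09 N m. Continuing.

```bash
T='from h import *;s=ctrl.state();print(heads(s),s["torque"].round(2),s["qpos"][5].round(2))'
python3 -m jog '0 0 0.06 0 0 0 0.8;0 0 0.06 0 0 0 0.8;0 0 0.06 0 0 0 0.8;0 0 0.06 0 0 0 0.8;0 0 0.06 0 0 0 0.8'; python3 -c "$T"
python3 -m jog '0 0 0.06 0 0 0 0.8;0 0 0.06 0 0 0 0.8;0 0 0.06 0 0 0 0.8;0 0 0.06 0 0 0 0.8;0 0 0.06 0 0 0 0.8'; python3 -c "$T"
python3 -m jog '0 0 0.06 0 0 0 0.8;0 0 0.06 0 0 0 0.8;0 0 0.06 0 0 0 0.8;0 0 0.06 0 0 0 0.8'; python3 -c "$T"
```

```text
time_s: 15.45
position: [473.0, 305.9, 105.5]
tool_rot: [0.987, -0.159, 0.001, -0.001]
contact_force: [-3.1, 4.6, 3.0]
finger_gap: 11.8
x -18.3 y -108.3 tilt 0.002 0.002 [1.15 0.95 0.11] 0.39
time_s: 15.87
position: [473.0, 306.0, 105.5]
tool_rot: [0.953, -0.305, 0.0, -0.001]
contact_force: [-3.1, 3.5, 3.5]
finger_gap: 12.1
x -35.5 y -125.5 tilt 0.002 0.002 [1.17 0.93 0.03] 0.09
time_s: 16.2
position: [473.1, 306.1, 105.5]
tool_rot: [0.909, -0.416, 0.0, -0.002]
contact_force: [-2.5, 4.0, 2.9]
finger_gap: 12.0
x -49.2 y -139.2 tilt 0.002 0.003 [1.3  0.83 0.06] -0.15
```

```bash
T='from h import *;s=ctrl.state();print(heads(s),s["torque"].round(2),s["qpos"][5].round(2))'
python3 -m jog '0 0 0.05 0 0 0 0.8;0 0 0.03 0 0 0 0.8'|grep pos; python3 -c "$T"
python3 -m jog '0 0 0.02 0 0 0 0.8;0 0 0 0 0 0 0.8'|grep pos; python3 -c "$T"
```

```text
position: [473.1, 306.1, 105.5]
x -53.7 y -143.7 tilt 0.002 0.003 [1.28 0.88 0.1 ] -0.23
position: [473.1, 306.1, 105.5]
x -54.8 y -144.8 tilt 0.002 0.002 [1.29 0.83 0.2 ] -0.25
```

```bash
T='from h import *;s=ctrl.state();print(heads(s),s["torque"].round(2),s["qpos"][5].round(2))'
python3 -m jog '0 0 0.015 0 0 0 0.8;0 0 0 0 0 0 0.8'|grep pos; python3 -c "$T"
```

```text
position: [473.1, 306.1, 105.5]
x -55.6 y -145.6 tilt 0.002 0.002 [1.31 0.84 0.45] -0.26
```

The end stop is reached: torque rises to 0.45 N m at 1.06 rad. I'm easing off, opening and lifting clear.

```bash
python3 -m jog '0 0 -0.012 0 0 0 0.8;0 0 0 0 0 0 4;0 0 0 0 0 0 4;0 0 0 0 0 0 4;0 0 0 0 0 0 4'
python3 -m jog '0 0 0 0 0 -0.5 4;0 0 0 0 0 -2.5 4;0 0 0 0 0 -4 4;0 0 0 0 0 -4 4;0 0 0 0 0 -4 4'
python3 -m jog '0 0 0 0 0 -4 4;0 0 0 0 0 -4 4;0 0 0 0 0 -2 4;0 0 0 0 0 0 4'
python3 - <<'E'
from h import *
s=ctrl.state();p=optics.snapshot('wrist');save(p,'w5');c,u,v=cloud(p,s);print(s['position'])
k=c[(c[:,2]>118)&(c[:,2]<140)&(abs(c[:,0]-472)<40)&(abs(c[:,1]-306)<40)];print(len(k),cv2.minAreaRect(k[:,:2].astype(np.float32)))
p=optics.snapshot('scene');save(p,'s3');cv2.imwrite('pics/s3c.png',cv2.resize(p['pixels'][220:380,250:400],None,fx=3.7,fy=3.7,interpolation=2))
c,u,v=cloud(p);d=c-np.r_[AX,0];r=np.hypot(d[:,0],d[:,1])
for lo,hi,a,b in [(35,41,75,95),(22,33,140,170)]:
    k=(r>lo)&(r<hi)&(c[:,2]>a)&(c[:,2]<b);print(k.sum(),np.median(c[k,2]))
g=c[(c[:,2]>306)&(c[:,2]<325)&(abs(c[:,0]-460)<40)&(abs(c[:,1]-95)<40)];print(len(g),g.mean(0) if len(g) else 0)
E
```

```text
time_s: 17.12
position: [472.5, 303.9, 104.4]
tool_rot: [0.887, -0.462, -0.0, 0.001]
contact_force: [-0.2, -0.4, 0.0]
finger_gap: 31.0
time_s: 17.53
position: [472.4, 303.8, 256.7]
tool_rot: [0.887, -0.462, 0.0, 0.001]
contact_force: [0.5, 1.1, -0.7]
finger_gap: 39.3
time_s: 17.87
position: [474.4, 305.2, 361.7]
tool_rot: [0.887, -0.462, 0.003, -0.006]
contact_force: [1.0, 0.1, 0.3]
finger_gap: 39.9
[474.42984766 305.18535539 361.72768767]
582 ((472.7289123535156, 304.21014404296875), (11.448386192321777, 43.49988555908203), 35.275428771972656)
94 82.86055403839154
91 152.92010391942708
0 0
```

View pics/w5.png

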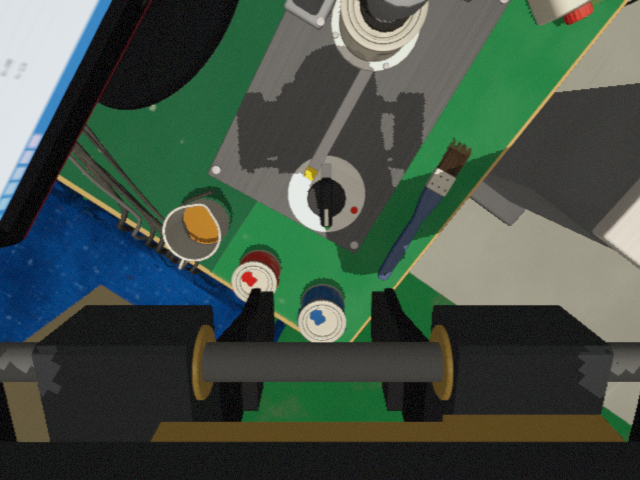

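View pics/s3c.png

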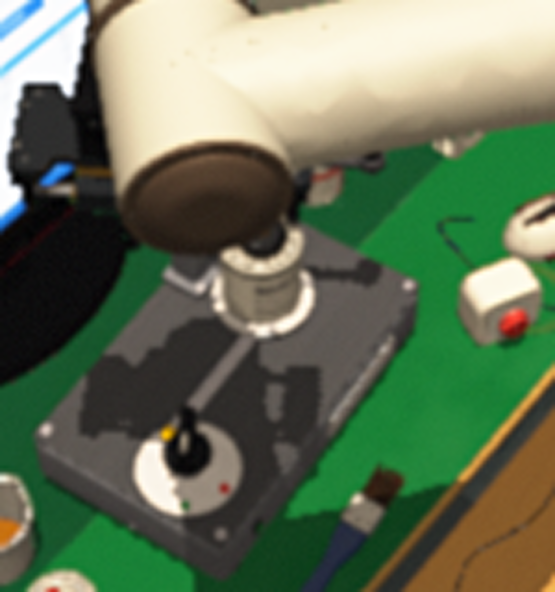

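```bash
python3 -c "
from h import *
s=ctrl.state();print(s['time_s'],s['contact_force']);print(job.finish_job())"
```

```text
17.9667 [ 0.28674296 -0.03275398 -0.67735993]
the job is handed in; nothing more can be done
None
```

I clamped the tin, turned the selector to its green mark and handed the job in at about 18 s of the 67 s allowed.

**Clamp:**
- I gripped the lever's post and turned it clockwise. The pad touched at about 0.65 rad, and I stopped at about 0.95–0.96 rad.
- The lever force was 12.6 N just before the pan bottomed. In the last small step it jumped to 16.7 N. That is under the 18 N crush limit but closer than I wanted, so I eased off straight away.
- After I released it, the wrist camera put the lever at about 0.94 rad. Later, the scene camera showed the pan and tin top still about 3–5 mm down, which is about the pan's full travel.

**Selector:**
- It turned freely past the tooth at about 0.1 N m. I stopped at the end stop when the torque reached 0.45 N m, under the 0.8 N m forcing limit.
- The camera measured the bar about 1.05 rad round, with its white line over the green mark.

**Last checks:** The gripper was clear of everything with almost no force on it. The tins, cup, brush, timer and mouse looked unmoved in the last pictures. I judged that by eye and did not measure it. In the last scene view the arm hid the lever grip, so I could not check its angle a second time.

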